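Eject the reagent pack and catch it on the slope

ROBOT

A 7-joint arm with a two-finger parallel gripper is mounted at the origin on a cart in front of the work surface, level with it; the furniture and walls round the work are solid. World frame = base frame: x ahead of the robot, y to its left, z up, the work surface at z = 0. Lengths are in m, angles in rad, forces in N, time in s.
With the tool pointing down it reaches from about 0.425 to 0.95 m from the base axis. Payload 4.7 kg.
Tool frame: the origin (TCP) lies on the centre line of the jaws, within the pads' length; the fingertips stand robot.nose_length ahead of it and the grasp point (between the pads) lies 8 mm behind it (robot.nose_length is the distance from the TCP to the fingertips, in m); z points along the fingers, y is the line along which they close (so a half turn about z gives the same grasp; the last joint's range is limited). The gripper opens to 85 mm and grips with 20 to 120 N. Pads are 22 mm wide; open, the fingers measure 114 mm over their backs; the gripper's body (76 mm by 85 mm) begins 54 mm behind the grasp point. The pads swing forward as they close: fully open they stand 13 mm farther back than shut.
Start: joints at [-1.144, 0.469, -0.049, 1.532, 0.024, 1.141, -0.082], TCP at [0.297, 0.606, 0.242] pointing down, gripper open.
Joint ranges: [-2.59, 2.59], [-0.33, 1.99], [-1.39, 1.29], [0.1, 2.45], [-1.04, 4.18], [0.21, 1.99], [-2.66, 2.66]. Speed limits (rad/s): [2.57, 2.57, 3.14, 3.14, 3.14, 3.14, 3.14].

INTERFACE

Orientations are given as [roll, pitch, yaw] about the fixed x, y, z axes, in that order (R = Rz(yaw) Ry(pitch) Rx(roll)).
In Python, from plant import robot gives the robot as it stands. Calls block until the motion is done:
- robot.goto(position, orientation): joint-space move of the TCP to a pose.
- robot.move_straight(position, vel=0.15, attitude=None, contact_N=None): straight line of the TCP; attitude=None keeps the orientation; vel is the mean speed in m/s. With contact_N (N) it stops when the force on the tool has changed by that much, and returns True; else False.
- robot.move_joints(angles): joint-space move.
- robot.grip(opening, strength=None): opening from 0.0 (shut) to 1.0 (fully open); strength is the grip in N (None keeps the last); returns when the fingers have stopped.
- robot.sleep(seconds).
- robot.inverse_kinematics(position, orientation): joint angles nearest the present ones, or None.
- robot.sense(): the state.
- robot.grab_frame(name): name is "scene" or "top" or "wrist"; returns a dict with "image" (384x512x3 uint8, red, green, blue), "range_z" (384x512 float32, m along the optical axis (not along the pixel's ray), 0 where there is no reading), "fx", "fy", "cx", "cy" (pixels), "dist_coeffs" ([k1, k2, p1, p2, k3] as OpenCV has them; the pictures are not rectified), "R" (3x3) and "t" (3): a world point X has camera coordinates R X + t. Camera axes: x right, y down, z forward; pixel columns grow to the right and rows downward; lengths in m; the calibration is good to about 2 mm. A picture is of the moment at which its call begins.
A pose or a line that the arm cannot do raises robot.IKError and nothing moves.
- robot.close_job(): hands the job in; it is judged then, once.
The state is a dict: "t": time; "joint_pos": joint angles; "joint_velocities": joint speeds; "effort": joint torques, N m; "tcp_pos": TCP position; "tcp_rot": TCP orientation; "wrist_force": force on the tool from outside, world axes, zero at the start; "torque": the same for the moment, N m; "opening": opening from 0.0 (shut) to 1.0 (fully open); "gripper_force": force on a finger pad.
Only numpy, scipy, OpenCV 4.12 (cv2) and the standard library are available. Lean on these libraries where they do the work, as an engineer would, in place of code of your own. Each camera call takes 0.05 s, during which the arm holds its last target. There are 200 camera calls.

TASK

Eject the reagent pack from the sloping bay of the bench analyser: press the release key beside the bay with one fingertip and stop the pack with the other finger as it springs out, before its ribbed grip has come clear of the hood. Then let go of the key and ease the pack down the slope against your finger until the whole ribbed grip is out from under the hood and the pack's front end is still on the bay floor, and finish there with the finger keeping the pack from sliding away. Do not pinch or lift the pack, and leave everything else on the bench as it stands.

Things in the scene. Friction and masses are not known exactly. Their poses are not given: they have to be found in the camera images.
- bay: Sloping open bay of the bench analyser, a white wedge 208 mm wide, fixed, low front to the robot. Origin on the bay floor at mid width, under the front end of the latched pack. x points UP the slope (24 degrees), y left across it (level), z square out of the slope. Floor z = 0, slippery, 52 mm wide between guide walls 4 mm thick and 14 mm high; decks beside them at z = 3 mm, out to y = +-104 mm.
- bay_end (a point): Middle of the open lower edge of the bay floor, at (-88, 0, 0) mm in the bay's frame, about 30 mm above the bench. Nothing stops the pack there.
- hood_edge (a point): Middle of the top lower edge of the hood, at (15, 0, 41.5) mm in the bay's frame. The hood covers the bay and the whole width of the analyser from here up the slope; its underside is at z = 32 mm; on top are a dark display and flat soft keys.
- key_top (a point): Centre of the top of the release key: square grey push key, 22 x 22 mm, with a bar-and-arrowhead mark, on the right-hand deck, at x = -34, y = -54 mm in the bay's frame; its top is at z = 17 mm when up, 9 mm when down. The bezel round it, 34 x 34 mm, is at z = 6 mm. Nothing else stands on that deck.
- release_key (a joint): Travel of the release key, m: 0 up, 0.008 fully down (pushed square into the slope). Spring return: 1.4 N at the start, 4.2 N fully down, up to 1 N more while the pack is latched. The catch frees the pack at about 4 mm and cannot hold it again once it is 15 mm out.
- pack: Sealed reagent pack, grey plastic, 110 long (x) x 50 wide (y) x 30 mm high (z), about 0.28 kg, flat front end. Origin: centre of its underside; x up the slope, z out of it. Latched at the start, only its front 15 mm showing. When freed, a spring drives it out 18 mm in about 0.1 s and it slides on by its weight. Ribbed grip: on its top, 32 to 62 mm behind the front end.
- pack_nose (a point): Lower front edge of the pack, at mid width. In the bay's frame its x is 0 when latched and falls as the pack comes out; the ribbed grip is wholly clear of the hood from x = -47 mm, and the front end leaves the bay floor at x = -88 mm.
- plate: Loose bystander: white 96-well plate, 128 x 85 x 15 mm, lying flat. Origin: centre of its underside.
- calculator: Loose bystander: black desk calculator, 150 x 102 x 21 mm. Origin: centre of its underside.
- reservoir: Loose bystander: white open reagent trough, 150 x 74 x 27 mm. Origin: centre of its underside.
- cup: Loose bystander: small white weighing cup, upside down, 31 mm across, 32 mm high, to the left of the analyser. Origin: centre of its underside.
- pen: Loose bystander: red and black pen, 138 mm long, 11 mm thick, lying to the right of the analyser. Origin: middle of its underside.
- carton: Loose bystander: small white carton, 32 x 46 mm, 62 mm high, left of the analyser's rear half. Origin: centre of its underside.
- bottle: Loose bystander: empty clear bottle with blue cap, 69 mm across, 140 mm high. Origin: centre of its underside.

How it is judged:
On the way:
1. the popped pack is stopped by a finger, 8 to 44 mm out, while its ribbed grip is still partly under the hood (x of pack_nose in the frame of bay between -0.044 and -0.008 m and contact force between the fingers and pack above 0.08 N and linear speed of pack below 0.05 m/s), for 0.2 s.
At the end, for the whole second after the job is handed in: The pack lies on the bay floor (within 4 mm and 0.06 rad) with its front end 45 to 88 mm out, so that the ribbed grip is clear of the hood; it is at rest (under 0.02 m/s), kept from sliding by the fingers alone (contact above 0.08 N), and the release key is up again (under 1.5 mm) (x of pack_nose in the frame of bay between -0.088 and -0.045 m and z of pack_nose in the frame of bay between -0.004 and 0.004 m and angle between the z axis of pack and the z axis of bay, either way round below 0.06 rad and contact force between the fingers and pack above 0.08 N and value of joint release_key below 0.0015 m and linear speed of pack below 0.02 m/s); the arm keeps its last pose, push and grip.
It fails at once if the pack slid out over the open front edge (x of pack_nose in the frame of bay below -0.093 m).
It fails at once if the pack was lifted or tipped off the bay floor (z of pack in the frame of bay above 0.01 m or angle between the z axis of pack and the z axis of bay, either way round above 0.15 rad).
It fails at once if the pack was pinched between the fingers (x of the grasp point in the frame of pack above -0.062 m and y of the grasp point in the frame of pack between -0.016 and 0.016 m and z of the grasp point in the frame of pack below 0.046 m and contact force between the fingers and pack above 3 N).
It fails at once if a bystander was disturbed (moved more than 20 mm) (distance of any of plate, calculator, reservoir, cup, pen, carton, bottle from where it was at the start of the episode above 0.02 m).
It also fails if it takes over 35 s, if anything falls off the work surface, if the arm or the gripper's body presses on something with over 40 N, if the wrist force passes 120 N, or if a joint passes its speed limit or range.

## Working session

There is one attempt and no reset: what is moved stays moved. The work goes in short steps, each a Python script; the robot and the scene stay as the last script left them, time stands still between calls to the robot, and variables do not carry over. Pictures are saved under pics/ and viewed, at most 10 in all, crops included, and the job is handed in when it is done.

```bash
ls; mkdir -p pics
python3 - <<'E'
from plant import robot
import cv2, numpy as np
for n in("scene","top"):
    f=robot.grab_frame(n); cv2.imwrite(f"pics/{n}0.png",f["image"][:,:,::-1]); np.savez(f"{n}0.npz",**f)
    print(n,f["fx"],f["fy"],f["cx"],f["cy"],f["dist_coeffs"],f["R"],f["t"])
print(robot.nose_length,robot.sense())
E
```

```text
pics
scene 395.2371863630009 395.2371863630009 255.54701975104422 197.1199869745431 [-0.08232482  0.          0.          0.          0.        ] [[ 0.45419235 -0.89073421  0.01737449]
 [-0.41734351 -0.2299557  -0.87917278]
 [ 0.78710464  0.39206242 -0.47618626]] [-0.29739857  0.28307065  1.07827998]
top 499.6380973522897 499.6380973522897 255.8996637468012 190.2035778178294 [0.07268733 0.         0.         0.         0.        ] [[-0.44991446 -0.89304509 -0.00688834]
 [-0.77444409  0.39398151 -0.49498981]
 [ 0.4447621  -0.21736844 -0.86887147]] [0.18532529 0.4856145  1.91863973]
0.011 {'t': 0.1, 'joint_pos': array([-1.14392144,  0.46936524, -0.04865043,  1.53356757,  0.02408224,
        1.14100088, -0.08230338]), 'joint_velocities': array([ 0.0005347 , -0.00024675,  0.00026696, -0.0041707 , -0.00166074,
       -0.00156793, -0.00223856]), 'effort': array([ 4.36929076e-04, -5.11512208e+01, -4.69108089e-02, -2.38391376e+01,
        1.07761633e-02,  4.34886577e-03, -9.47012154e-06]), 'tcp_pos': array([0.29683752, 0.60566636, 0.24136643]), 'tcp_rot': array([-3.13983617e+00,  1.97934635e-05,  2.68588535e+00]), 'wrist_force': array([ 0.19364957,  0.08417342, -0.05135434]), 'torque': array([-0.01813997, -0.00334482, -0.01703561]), 'gripper_force': 0.0, 'opening': 0.9989352307331597}
```

View pics/scene0.png

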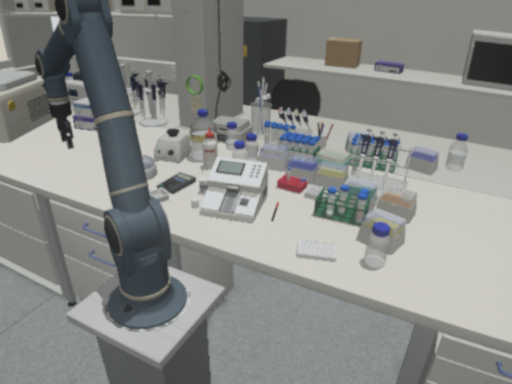

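View pics/top0.png

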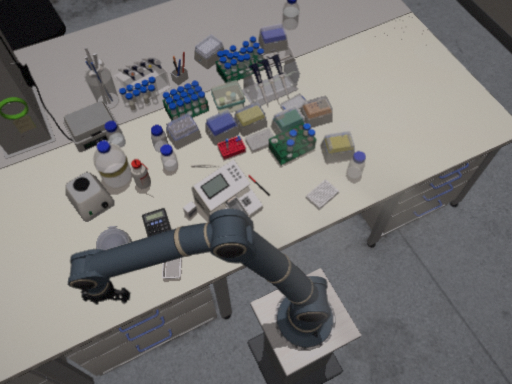

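The scene picture shows the analyser at about (237,187), with its low front at (235,208) and the display at (230,168). In the top view it is at about (222,190), partly behind the arm. I'll get a coarse pose from range, then use the wrist camera.

```bash
cat > h.py <<'E'
import numpy as np, cv2
def K(f): return np.array([[f["fx"],0,f["cx"]],[0,f["fy"],f["cy"]],[0,0,1.]])
def norm(f,uv): return cv2.undistortPoints(np.array(uv,float).reshape(-1,1,2),K(f),np.array(f["dist_coeffs"],float)).reshape(-1,2)
def ray(f,uv):
    n=norm(f,uv); d=np.c_[n,np.ones(len(n))]@np.array(f["R"]); return -np.array(f["R"]).T@np.array(f["t"]),d
def cloud(f):
    H,W=f["range_z"].shape; u,v=np.meshgrid(np.arange(W),np.arange(H))
    c,d=ray(f,np.stack([u,v],-1).reshape(-1,2)); return (c+d*np.array(f["range_z"]).reshape(-1,1)).reshape(H,W,3)
E
python3 - <<'E'
from h import *
from plant import robot
np.set_printoptions(precision=3,suppress=True)
for n,px in (("scene",[(230,168),(207,190),(265,200),(204,207),(255,214),(245,205),(230,190),(275,211),(195,202)]),("top",[(214,187),(236,173),(260,186),(189,208),(190,180),(240,200)])):
    f=dict(np.load(n+"0.npz")); P=cloud(f)
    for u,v in px: print(n,u,v,P[v,u])
f=robot.grab_frame("wrist"); print(f["R"],-f["R"].T@f["t"],f["fx"],f["cx"],f["cy"])
im=cv2.imread("pics/scene0.png")[145:225,180:290]; cv2.imwrite("pics/sc_crop.png",cv2.resize(im,None,fx=7,fy=7,interpolation=cv2.INTER_CUBIC))
E
```

```text
scene 230 168 [0.608 0.09  0.138]
scene 207 190 [0.523 0.143 0.067]
scene 265 200 [ 0.673 -0.034 -0.002]
scene 204 207 [0.453 0.112 0.036]
scene 255 214 [ 0.52  -0.066  0.022]
scene 245 205 [ 0.519 -0.025  0.049]
scene 230 190 [0.539 0.05  0.083]
scene 275 211 [ 0.6   -0.111  0.006]
scene 195 202 [0.482 0.173 0.027]
top 214 187 [0.602 0.095 0.142]
top 236 173 [ 0.62  -0.014  0.145]
top 260 186 [ 0.59  -0.11   0.008]
top 189 208 [0.6   0.216 0.064]
top 190 180 [0.762 0.152 0.002]
top 240 200 [0.541 0.01  0.059]
[[ 0.441  0.897 -0.002]
 [ 0.856 -0.42   0.302]
 [ 0.27  -0.135 -0.953]] [0.229 0.641 0.372] 288.9365550220426 253.54872943241762 189.09398903274732
```

View pics/sc_crop.png

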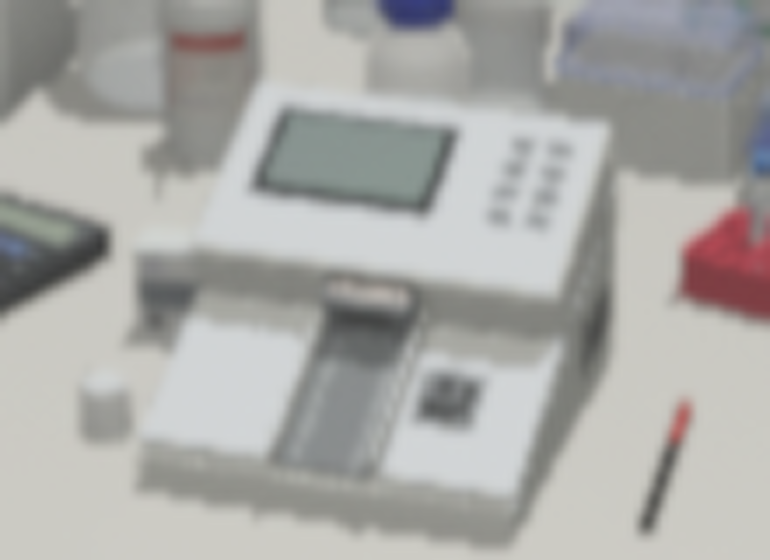

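The crop confirms the layout: bay at crop (345,400), pack end at (370,300), square key at (450,398) and cup at (105,405). Next is a wrist camera look from above.

Run:
```python
from plant import robot
from h import *
np.set_printoptions(precision=4,suppress=True)
for yaw in (-2.84,0.3):
  for p in ([0.5,0.03,0.32],):
    print(yaw,robot.inverse_kinematics(p,[np.pi,0,yaw]))
robot.goto([0.5,0.03,0.31],[np.pi,0,-2.84])
f=robot.grab_frame("wrist"); np.savez("w1.npz",**f); cv2.imwrite("pics/w1.png",f["image"][:,:,::-1])
s=robot.sense(); print(s["t"],s["tcp_pos"],s["tcp_rot"],-f["R"].T@f["t"])
```

```text
-2.84 [-0.3764  0.1124  0.257   1.8439 -0.0307  1.1892  1.7629]
0.3 [-0.7211  0.1176  0.6439  1.8599 -0.076   1.1885 -1.323 ]
2.4 [0.5001 0.0309 0.3099] [ 3.1415 -0.0001 -2.8384] [0.4275 0.0089 0.4407]
```

View pics/w1.png

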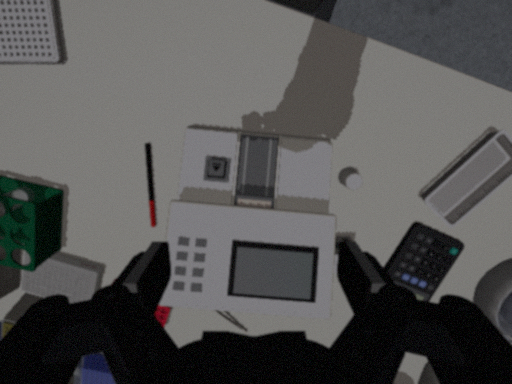

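The wrist picture shows the analyser low edge from (184,128) to (331,137), the key at (217,168), the bay between x=238 and 278 (rows 135–205), and the pack end at (253,202). I'll take measurements from range and masks, with one enlarged crop.

Run:
```python
from h import *
np.set_printoptions(precision=4,suppress=True)
f=dict(np.load("w1.npz")); P=cloud(f)
A=np.vstack([P[145:190,285:322].reshape(-1,3),P[135:150,192:230].reshape(-1,3)])
for _ in range(3):
    c=A.mean(0); n=np.linalg.svd(A-c,full_matrices=False)[2][2]; n*=np.sign(n[2]); r=(A-c)@n; A=A[abs(r)<2*r.std()+1e-4]
print("deck",c,n,"tilt",np.degrees(np.arccos(n[2])),"yaw up",np.degrees(np.arctan2(-n[1],-n[0])),r.std())
H=(P-c)@n*1000+3   # bay z mm
for v in range(124,216,4): print(v,H[v,180:340:6].round(0).astype(int))
np.save("H.npy",H)
im=cv2.imread("pics/w1.png")[118:218,170:345]; cv2.imwrite("pics/w1c.png",cv2.resize(im,None,fx=4.5,fy=4.5,interpolation=cv2.INTER_CUBIC))
```

```text
deck [0.4964 0.0673 0.0458] [-0.4009 -0.0816  0.9125] tilt 24.15240789859938 yaw up 11.506442959312684 0.0007075309171028621
124 [-26 -25 -24 -25 -26 396 -25 -24 -24 -23 -24 -20 -21 396 -22 -21 -21 -19
 -20 -21 -20 -19 -19 -17 -18 -17 -17]
128 [-28  -5  -5  -6  -6 -12 396 -27 -27 -25 -26 -25 -25 -23 -24 -24 -24 -21
 -22 -21 -21 -22 -22 -21 -20 -20 -19]
132 [-31   3   2   3   4   3   2   3  -6  -4  14  -7 -14 -20 -26 -27 -25 -25
 -26 -24 -24 -23 -23 -24 -22 -23 -22]
136 [-34   4   3   3   3   2   4   4   4   3  13  -1   2   0  -6  -5  -6  -7
  -7 -15 -25 -26 -26 -26 -24 -24 -23]
140 [-35   4   4   3   2   2   3   3   3   2   4   1  -1  -1   0   1   0   2
   3   2   2   4  -5  -7  -6  -9 -28]
144 [-39   3   3   2   3   3   3   4   3   3  -2   0   0   0  -1  -1   0   3
   3   4   3   1   5   4   2   4 -30]
148 [-42   3   4   1   2   3   3   3   3   3  -1  -1   1  -1   0   0   1   4
   6   2   4   3   3   3   4   4 -32]
152 [-44   2   4   3   3   3   3   3   3   2  -2   0   0   0   2   1   0   2
   3   4   2   2   4   2   1   2 -36]
156 [-45   3   2   2   4   7   2   2   3   3   1   1   
[... 969 characters left out ...]
2 -58 -57]
192 [  3   3   2   5   3   2   2   3   3  13  -2   0   0   0  -1   0  16   3
   4   2   2   4   3   4   4 -60 -61]
196 [  4   2   2   4   2   2   3   4   2  14  30  29  30  29  -1   0  13   3
   4   3   4   0   2   3   4 -63 -63]
200 [  3   5   2   4   3   2   4   2   3  12  30  30  29  30  30  30  13   2
   3   4   2   2   3   2   2 -67 -66]
204 [ 41  40  42  41  40  40  40   3   3  27  29  30  30  29  30  31   2   3
   3   3   2   3   4   3   2 -71 -70]
208 [ 41  41  41  41  42  41  42  41  42  42  40  40  40  40  38  31   2   2
   3   3   4   3   4   2   2 -72 -71]
212 [ 40  43  41  41  43  41  42  42  42  41  42  40  42  41  41  43  42  39
  42  40  40  38   2   2   4 -75 -75]
```

View pics/w1c.png

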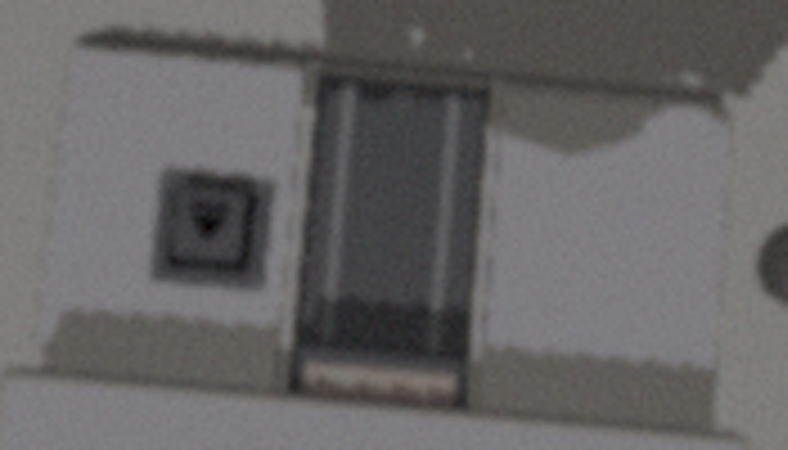

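The range heights match the spec: deck 3, key 17, pack 30, hood 41, walls 14 mm. Next I fit the in-plane pose.

Run:
```python
from h import *
np.set_printoptions(precision=4,suppress=True)
f=dict(np.load("w1.npz")); H=np.load("H.npy")
n=np.array([-0.4009,-0.0816,0.9125]);c=np.array([0.4964,0.0673,0.0458])
# in-plane axes; y level
def axes(yaw): 
    t=np.radians(24); x=np.array([np.cos(t)*np.cos(yaw),np.cos(t)*np.sin(yaw),np.sin(t)]); y=np.array([-np.sin(yaw),np.cos(yaw),0]); return np.array([x,y,np.cross(x,y)])
def onplane(px,h):  # cast rays onto bay plane height h (m)
    o,d=ray(f,px); k=((c-o)@n+(h-0.003))/(d@n); return o+d*k[:,None]
def line(pts): return pts
# level set crossings
H2=H.copy(); H2[abs(H2)>100]=np.nan
L=[];Rr=[];LD=[];RD=[]
for v in range(145,192):
    r=H2[v]
    fl=[u for u in range(230,285) if abs(r[u])<2.3]  # floor
    dR=[u for u in range(150,232) if 0.5<r[u]<6]; 
    dl=[u for u in range(290,345) if 0.5<r[u]<6]
    LD.append((max(dl)+.5,v)); 
    if v>150: pass
    dr=[u for u in range(172,200) if 0.5<r[u]<6]; RD.append((min(dr)-.5,v))
LD=onplane(LD,.003); RD=onplane(np.array(RD)[:25],.003)
def fit(p):
    q=p[:,:2]; vx,vy,x0,y0=cv2.fitLine(q.astype(np.float32),cv2.DIST_HUBER,0,.01,.01).ravel(); 
    if vx<0: vx,vy=-vx,-vy
    return np.arctan2(vy,vx),x0,y0
a=fit(LD);b=fit(RD); print("side yaw",np.degrees(a[0]),np.degrees(b[0]))
# low edge of decks and hood edge, pack front
FE=[];HE=[];PF=[];
for u in list(range(190,232))+list(range(288,326)):
    col=H2[:,u]
    for v in range(120,160):
        if np.all((col[v:v+4]>0.5)&(col[v:v+4]<6)): FE.append((u,v-.5)); break
for u in range(178,325):
    for v in range(190,225):
        if np.all(H2[v:v+3,u]>36): HE.append((u,v-.5)); break
for u in range(242,272):
    for v in range(185,210):
        if np.all((H2[v:v+2,u]>26)&(H2[v:v+2,u]<34)): PF.append((u,v-.5)); break
FE=onplane(FE,.003);HE=onplane(HE,.0415);PF=onplane(PF,.03)
for nm,p in(("front",FE),("hood",HE),("pack",PF)): 
    q=cv2.fitLine(p[:,:2].astype(np.float32),cv2.DIST_HUBER,0,.01,.01).ravel(); print(nm,np.degrees(np.arctan(q[1]/q[0]))%180-90)
yaw=float(np.degrees(np.median([a[0],b[0]])))
q=[cv2.fitLine(p[:,:2].astype(np.float32),cv2.DIST_HUBER,0,.01,.01).ravel() for p in(FE,HE)]
yaw=np.radians(np.mean([np.degrees(np.arctan(k[1]/k[0]))%180-90 for k in q]+[np.degrees(a[0]),np.degrees(b[0])])); print("yaw",np.degrees(yaw))
B=axes(yaw); print("n vs",B[2])
ks=[(u,v) for v in range(155,182) for u in range(200,235) if 15<=H2[v,u]<=20]
from itertools import chain
kp=onplane(ks,.017); rel=lambda p:(p-c)@B.T*1000
K_=rel(kp); kc=(np.percentile(K_,2,axis=0)+np.percentile(K_,98,axis=0))/2
print("key",kc,np.percentile(K_,98,axis=0)-np.percentile(K_,2,axis=0))
ws=[(u,v) for v in range(172,192) for u in list(range(230,242))+list(range(272,284)) if 11<H2[v,u]<17]
W=rel(onplane(ws,.014)); y=W[:,1]; print("walls y",np.median(y[y<y.mean()]),np.median(y[y>y.mean()]))
est=dict(left=rel(LD)[:,1].mean()-104,right=rel(RD)[:,1].mean()+104,keyy=kc[1]+54,wall=(np.median(y[y<y.mean()])+np.median(y[y>y.mean()]))/2); print("y0",est)
ex=dict(front=np.median(rel(FE)[:,0])+88,hood=np.median(rel(HE)[:,0])-15,pack=np.median(rel(PF)[:,0]),key=kc[0]+34); print("x0",ex, "packy",np.median(rel(PF)[:,1]))
x0=np.mean(list(ex.values()));y0=np.mean(list(est.values())); O=c+B.T@np.array([x0,y0,-3])/1000
print("O",O,"bay_end",O+B.T@[-.088,0,0]); np.savez("bay.npz",O=O,B=B,yaw=yaw)
```

```text
side yaw 11.814003 12.763381
front 11.729416
hood 11.708084
pack 12.154625
yaw 12.00372
n vs [-0.3978 -0.0846  0.9135]
key [ 20.2544 -84.7212  14.3541] [20.0098 20.142   0.1033]
walls y -58.87607246057833 -3.069981326351404
y0 {'left': np.float64(-31.129415848905424), 'right': np.float64(-30.726845328249595), 'keyy': np.float64(-30.72122533547622), 'wall': np.float64(-30.973026893464866)}
x0 {'front': np.float64(54.73289943306755), 'hood': np.float64(54.480499452103345), 'pack': np.float64(53.981781607082254), 'key': np.float64(54.2544112935735)} packy -28.479777292290958
O [0.5526 0.0477 0.0652] bay_end [0.474  0.031  0.0294]
```

The pose is consistent: every x and y estimate agrees within about 1 mm, and bay_end comes out at z=29 mm. Now set the finger gap and come in square to the slope above the key.

```bash
cat >> h.py <<'E'
from scipy.spatial.transform import Rotation as Ro
b=np.load("bay.npz"); O,B=b["O"],b["B"]
RPY=Ro.from_matrix(np.c_[-B[0],B[1],-B[2]]).as_euler("xyz")
def tcp(x,y,ztip): return O+B.T@(np.array([x,y,ztip+11])/1000)   # nominal fingertip height, mm
def bay(s): q=B@(s["tcp_pos"]-O)*1000; q[2]-=11; return q
E
python3 - <<'E'
from plant import robot
from h import *
np.set_printoptions(precision=2,suppress=True)
for x,z in((-34,70),(-34,8),(-76,20)): print(robot.inverse_kinematics(tcp(x,-27,z),RPY))
robot.grip(0.54)
robot.goto(tcp(-34,-27,75),RPY)
hit=robot.move_straight(tcp(-34,-27,24),vel=.05,contact_N=3)
s=robot.sense(); print(hit,s["t"],bay(s),s["opening"],B@s["wrist_force"])
f=robot.grab_frame("wrist"); np.savez("w2.npz",**f); cv2.imwrite("pics/w2.png",f["image"][:,:,::-1])
E
```

```text
[-0.53  0.22  0.53  2.36 -0.82  0.25  2.51]
[ 0.6   0.49 -0.82  2.29  1.35  0.3   0.42]
[ 0.62  0.44 -0.79  2.38  1.54  0.25  0.24]Traceback (most recent call last):
  File "<stdin>", line 7, in <module>
plant.IKError: the arm cannot follow that straight line within its joint ranges
```

```bash
cat >> h.py <<'E'
def pose(x,y,z,tilt,flip=1):
    "fingertip centre at bay (x,y,z) mm, tool tilted `tilt` deg from vertical in the bay's x-z plane (24 = square)"
    M=np.c_[-B[0]*flip,B[1]*flip,-B[2]]; R=Ro.from_rotvec(B[1]*np.radians(24-tilt)).as_matrix()
    if (R@M)[2,2]>M[2,2]: R=R.T
    M=R@M; return O+B.T@(np.array([x,y,z])/1000)-M[:,2]*.011, Ro.from_matrix(M).as_euler("xyz"), M
E
python3 - <<'E'
from plant import robot
from h import *
np.set_printoptions(precision=2,suppress=True)
s=robot.sense(); print(s["t"],s["joint_pos"],bay(s))
for flip in (1,-1):
  for t in (24,16,10,4):
    print(flip,t,pose(-34,-27,10,t,flip)[2][:,2])
    for x,z in((-34,75),(-34,24),(-34,8),(-76,20)):
        p=pose(x,-27,z,t,flip); q=robot.inverse_kinematics(p[0],p[1]); print("  ",x,z,q)
E
```

```text
3.7833 [-0.2   0.19  0.15  2.34 -0.44  0.21  2.13] [-32.16 -27.11  75.32]
1 24 [ 0.4   0.08 -0.91]
   -34 75 [-0.2   0.19  0.15  2.34 -0.44  0.21  2.13]
   -34 24 [ 0.62  0.44 -0.82  2.29  1.22  0.28  0.55]
   -34 8 [ 0.6   0.49 -0.82  2.29  1.35  0.3   0.42]
   -76 20 [ 0.62  0.44 -0.79  2.38  1.54  0.25  0.24]
1 16 [ 0.27  0.06 -0.96]
   -34 75 [-0.37  0.22  0.33  2.26 -0.29  0.41  1.98]
   -34 24 [-0.27  0.34  0.21  2.25 -0.37  0.3   2.05]
   -34 8 [-0.25  0.38  0.19  2.24 -0.4   0.27  2.07]
   -76 20 [-0.21  0.34  0.15  2.33 -0.43  0.22  2.12]
1 10 [ 0.17  0.04 -0.98]
   -34 75 [-0.46  0.26  0.44  2.2  -0.27  0.55  1.95]
   -34 24 [-0.34  0.37  0.29  2.18 -0.3   0.45  1.97]
   -34 8 [-0.31  0.4   0.26  2.17 -0.31  0.42  1.98]
   -76 20 [-0.3   0.36  0.25  2.27 -0.32  0.36  2.01]
1 4 [ 0.07  0.01 -1.  ]
   -34 75 [-0.53  0.32  0.52  2.13 -0.27  0.68  1.95]
   -34 24 [-0.39  0.41  0.36  2.11 -0.27  0.59  1.94]
   -34 8 [-0.36  0.44  0.32  2.11 -0.27  0.56  1.94]
   -76 20 [-0.36  0.4   0.32  2.2  -0.28  0.51  1.96]
-1 24 [ 0.4   0.08 -0.91]
   -34 75 [-0.7   0.23  0.73  2.37 -0.91  0.29 -0.54]
   -34 24 [ 0.62  0.44 -0.82  2.29  1.22  0.28 -2.59]
   -34 8 None
   -76 20 None
-1 16 [ 0.27  0.06 -0.96]
   -34 75 [-0.99  0.39  1.13  2.29 -0.88  0.57 -0.57]
   -34 24 [-0.67  0.41  0.72  2.27 -0.88  0.41 -0.6 ]
   -34 8 [-0.66  0.46  0.71  2.26 -0.99  0.41 -0.5 ]
   -76 20 [-0.51  0.37  0.52  2.35 -0.9   0.29 -0.56]
-1 10 [ 0.17  0.04 -0.98]
   -34 75 [-0.97  0.44  1.12  2.22 -0.75  0.69 -0.7 ]
   -34 24 [-0.93  0.63  1.13  2.21 -1.03  0.73 -0.46]
   -34 8 [-0.79  0.56  0.91  2.2  -0.92  0.6  -0.58]
   -76 20 [-0.8   0.51  0.91  2.29 -0.95  0.54 -0.51]
-1 4 [ 0.07  0.01 -1.  ]
   -34 75 [-0.95  0.5   1.12  2.15 -0.68  0.81 -0.77]
   -34 24 [-0.91  0.66  1.11  2.14 -0.89  0.82 -0.6 ]
   -34 8 [-0.9   0.71  1.11  2.13 -0.95  0.83 -0.56]
   -76 20 [-0.91  0.66  1.11  2.23 -0.96  0.76 -0.51]
```

Tilting the tool 12° from vertical is well within the joint ranges. The leading tip edge then presses the key, so the tip centre goes at x=-40.

Run:
```python
from plant import robot
from h import *
np.set_printoptions(precision=2,suppress=True)
T=12; p=pose(-40,-27,70,T); robot.goto(p[0],p[1])
hit=robot.move_straight(pose(-40,-27,27,T)[0],vel=.06,contact_N=3)
s=robot.sense(); print(hit,s["t"],B@(s["tcp_pos"]+p[2][:,2]*.011-O)*1000,s["opening"],B@s["wrist_force"])
f=robot.grab_frame("wrist"); np.savez("w2.npz",**f); cv2.imwrite("pics/w2.png",f["image"][:,:,::-1])
```

```text
False 5.0167 [-39.98 -27.13  27.01] 0.5407128155184427 [-0.03  0.36  0.4 ]
```

View pics/w2.png

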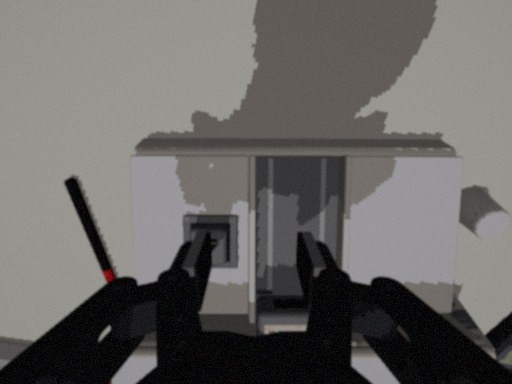

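The left finger is over the key at (205,240) and the right finger is over the bay at (310,240). I'll check the fingertip positions from range, then press.

Run:
```python
from h import *
np.set_printoptions(precision=1,suppress=True)
f=dict(np.load("w2.npz")); Q=(cloud(f)-O)@B.T*1000
ok=(f["range_z"]>.01)
for a,b_ in((160,215),(297,350)):
    q=Q[225:300,a:b_][ok[225:300,a:b_]]; q=q[(q[:,2]>21)&(q[:,2]<45)&(q[:,0]<0)]
    print(len(q),np.percentile(q,[1,50,99],axis=0), "lowest",q[q[:,2]<np.percentile(q[:,2],15)].mean(0))
```

```text
419 [[-48.5 -62.9  28.3]
 [-43.4 -49.9  39.3]
 [-25.9 -49.5  44.8]] lowest [-36.4 -49.9  31.3]
407 [[-48.3  -3.7  30.6]
 [-43.4  -3.   39.5]
 [-25.9   9.8  44.9]] lowest [-40.2  -2.9  32.8]
```

```bash
cat >> h.py <<'E'
def look(robot,tag):
    f=robot.grab_frame("wrist"); cv2.imwrite(f"pics/{tag}.png",f["image"][:,:,::-1]); np.savez(tag+".npz",**f)
    Q=(cloud(f)-O)@B.T*1000; ok=f["range_z"]>.01
    m=ok&(abs(Q[...,2]-30)<3)&(Q[...,0]<25)&(Q[...,0]>-95)&(((Q[...,1]>12)&(Q[...,1]<24))|((Q[...,1]<-8)&(Q[...,1]>-24)))
    k=ok&(abs(Q[...,0]+34)<9)&(abs(Q[...,1]+54)<10)&(Q[...,2]<22)
    print(tag,"pack top pts",m.sum(),"front x",np.percentile(Q[m][:,0],[1,5]) if m.sum() else None,"key z",np.median(Q[k][:,2]) if k.sum() else None)
def st(robot):
    s=robot.sense(); M=Ro.from_euler("xyz",s["tcp_rot"]).as_matrix()
    print("t",round(s["t"],2),"tip",B@(s["tcp_pos"]+M[:,2]*.011-O)*1000,"F bay",B@s["wrist_force"])
E
python3 - <<'E'
from plant import robot
from h import *
np.set_printoptions(precision=2,suppress=True)
T=12; st(robot)
hit=robot.move_straight(pose(-40,-27,4,T)[0],vel=.03,contact_N=6); print(hit); st(robot)
robot.sleep(.5); st(robot); look(robot,"w3")
E
```

```text
t 5.07 tip [-39.84 -27.07  27.15] F bay [ 0.13  0.83 -0.04]
True
t 5.65 tip [-40.15 -26.95   9.57] F bay [ 1.2  -0.39  4.29]
t 6.15 tip [-40.13 -26.93  10.13] F bay [ 1.52 -0.32  2.95]
w3 pack top pts 1606 front x [-24.03 -23.34] key z 10.126397077584175
```

View pics/w3.png

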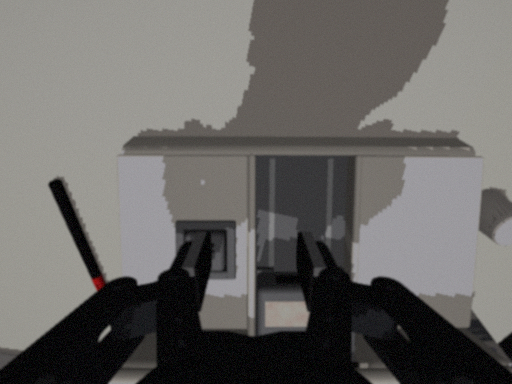

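The pack has popped and is held at x≈-24 mm against the right finger at (315,270), with the key down at z≈10. Now lift off the key and ease the pack down.

Run:
```python
from plant import robot
from h import *
np.set_printoptions(precision=2,suppress=True)
T=12
robot.move_straight(pose(-40,-27,21,T)[0],vel=.02); robot.sleep(.3); st(robot); look(robot,"w4")
robot.move_straight(pose(-60,-27,21,T)[0],vel=.015); st(robot); look(robot,"w5")
robot.move_straight(pose(-80,-27,21,T)[0],vel=.015); robot.sleep(.3); st(robot); look(robot,"w6")
```

```text
t 7.2 tip [-40.61 -26.92  20.95] F bay [-2.83 -0.03  1.61]
w4 pack top pts 1809 front x [-26.94 -26.17] key z 17.402597747084442
t 8.73 tip [-60.03 -27.01  21.  ] F bay [ 0.58 -0.37 -0.54]
w5 pack top pts 1794 front x [-46.09 -45.32] key z 17.42498785608799
t 10.57 tip [-80.01 -27.    21.  ] F bay [-2.13  0.36 -0.24]
w6 pack top pts 1803 front x [-66.31 -65.3 ] key z 17.559802583848395
```

View pics/w6.png

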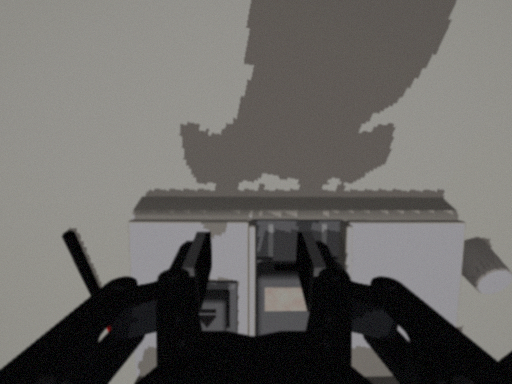

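The pack followed to x≈-66 mm, its light label is at (283,298) on the exposed top, and the key is up. One check that it's at rest, then hand in.

Run:
```python
from plant import robot
from h import *
np.set_printoptions(precision=2,suppress=True)
robot.sleep(.6); st(robot); look(robot,"w7")
print(robot.close_job())
```

```text
t 11.22 tip [-80.02 -27.01  21.  ] F bay [-1.09 -0.32 -0.61]
w7 pack top pts 1799 front x [-66.17 -65.37] key z 17.491198910062877
the job is handed in; nothing more can be done
None
```

I handed the job in at about 11 s of the 35 s limit: the pack popped, was stopped about 24 mm out, and is now held at rest about 66 mm out, with the ribbed grip clear of the hood and the release key up; no verdict came back from the judge.

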